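# Make up a mate tray and a tea tray

### The job

Make up the two trays from the things on the counter: on the dark wooden mate tray stand the gourd centred on the cork pad and the clamp-lid glass jar centred on the green pad, and lay the steel bombilla in the notches of both wooden rests, centred, either end first; on the grey tea tray stand the red cup centred on the red pad and the blue sugar bowl centred on the blue pad. Carry everything upright and set it down gently, and leave the white salt pot and the amber jar where they are.

Things in the scene. Friction and masses are not known exactly. Their poses are not given: they have to be found in the camera images.
- mate_tray: Dark wood tray, fixed, 250 (own x) x 180 mm. Origin: underside centre. Floor 8 mm, rim (8 mm wide) 16 mm above counter. Flush round pads, 80 mm diameter: cork at own (x,y) = (-70,+30) mm, green at (+70,+30). Two light-wood rests at (-40,-60) and (+40,-60), 14 mm long in x, each with a notch 26 mm wide in y, centred on y = -60: notch bottom 20 mm, lips 25 mm above counter.
- tea_tray: Tea tray: grey serving tray, fixed, same size, floor, rim and pad positions as the mate tray but no rests: red pad (80 mm diameter, flush) at own (x,y) = (-70,+30) mm, blue pad at (+70,+30) mm. Origin: centre of its underside.
- gourd: Mate gourd: hollow brown open vessel with a steel collar at the mouth, 66 mm high, widest (62 mm diameter) from 24 to 46 mm height, foot 44 mm diameter, 70 g or so. Origin: centre of its underside, z up. 
- bombilla: Bombilla: straight steel drinking straw with brass mouthpiece and a flattened strainer at the other end, lying on the counter, 170 mm long along its own x (strainer at +x), 9 mm thick and 9 mm wide, strainer 16 mm wide over the last 32 mm. Does not roll. 35 g or so. Origin: middle of its length, on its underside.
- clamp_jar: Squat dark green glass jar, clear lid over a pale orange gasket, steel wire clamp, closed; 66 mm diameter, 71 mm high over the wire, straight sides from 4 to 46 mm height. The clamp's lever sticks out 6 mm at own -x from 23 to 51 mm height, so pinch it across own y. 300 g or so. Origin: centre of its underside, z up. 
- cup: Red handleless tea cup, open, 62 mm diameter (straight from 20 mm height up), foot 50 mm diameter, 68 mm high, 180 g or so. Origin: centre of its underside, z up. 
- sugar_bowl: Blue ceramic sugar bowl with its lid fixed on: 66 mm diameter (straight from 12 to 46 mm height), foot 52 mm diameter, small knob on top, 71 mm high in all, 250 g or so. Origin: centre of its underside, z up. 
- salt_pot: White ceramic salt pot, same shape and size as the blue sugar bowl; not part of the job, stays where it is. Origin: centre of its underside, z up. 
- amber_jar: Amber glass jar with plain black screw lid, 64 mm diameter, 67 mm high; not part of the job, stays where it is. Origin: centre of its underside, z up. 
There are look-alikes about, which are no part of the job. Of the things shaped like the bombilla, the steel one is meant.

How it is judged:
By the outcome, as a careful person would: the job done as asked, in the order asked, and still so for the second after the job is handed in, with the robot touching nothing.
It also fails if it takes over 128 s, if anything falls off the work surface, if the arm or the gripper's body presses on something with over 40 N, if the wrist force passes 120 N, or if a joint passes its speed limit or range.

### The arm

A 6-joint arm with a two-finger parallel gripper is mounted at the origin on the work surface. World frame = base frame: x ahead of the robot, y to its left, z up, the work surface at z = 0. Lengths are in m, angles in rad, forces in N, time in s.
With the tool pointing down it reaches from about 0.25 to 0.85 m from the base axis. Payload 12.5 kg.
Tool frame: the origin (TCP) lies at the very end of the fingers, on their centre line; the grasp point (between the pads) lies 19 mm behind it; z points along the fingers, y is the line along which they close (so a half turn about z gives the same grasp; the last joint's range is limited). The gripper opens to 93 mm and grips with 3 to 60 N. Pads are 15 mm wide; open, the fingers measure 128 mm over their backs; the gripper's body (75 mm by 188 mm) begins 65 mm behind the grasp point.
Start: joints at [1.018, 0.351, 1.652, -0, 1.139, -0.085], TCP at [0.248, 0.491, 0.219] pointing down, gripper open.
Joint ranges: [-2.75, 2.75], [-0.79, 2.1], [0.01, 2.65], [-1.57, 4.71], [0.07, 3.14], [-2.87, 2.87]. Speed limits (rad/s): [2.22, 2.22, 2.79, 3.14, 3.14, 3.14].

### API

Orientations are given as a 3x3 rotation matrix whose columns are the frame's x, y, z axes.
In Python, from workcell import manip gives the robot as it stands.
- The arm moves only by the tool drive_tool, never from a script. Its arguments are lists of equal length, an entry for each row: "translation": the shift along the world's x, y, z in m, a list of three; "spin": the turn about the world's z in degrees; "claw": the finger opening in m, from 0 to 0.093. In form: {"translation": [[tx, ty, tz], ...], "spin": [spin, ...], "claw": [claw, ...]}. A call has 1 to 8 rows; each row is the pose to reach, as a shift and turn from the pose commanded when the call began; what a row does not reach only later rows make up. A row lasts 1/10 s, in which the tool goes at most 50 mm and 8.59 degrees, less where a joint would pass 70% of its speed; a pose out of reach is approached as far as the arm can. A call with a gripper value outside its range is refused whole. The fingers move at their own pace and stop on an object; "grip_force" is the grip in N (left out, the last holds). Time passes only in rows, so rows that repeat a pose let the fingers close. It gives the time, the measured TCP pose, the force, the opening and the grip force at its end, in the units of the state.
- manip.observe(): the state, without advancing time (a new reading comes with each control period).
- manip.snapshot(name): name is "side" or "top"; returns the picture (420x560x3 uint8, red, green, blue); there is no depth.
- manip.camera_info(name): a dict with "mtx" (3x3 intrinsics, pixels), "world_from_camera" (4x4, takes a point from camera to world coordinates). Camera axes: x right, y down, z forward; pixel columns grow to the right and rows downward; lengths in m; the calibration is good to about 2 mm. A picture is of the moment at which its call begins. camera_info takes no time and is no camera call.
- manip.close_job(): hands the job in; it is judged then, once.
The state is a dict: "time_s": time; "q": joint angles; "joint_vel": joint speeds; "joint_torque": joint torques, N m; "position": TCP position; "orientation": TCP orientation; "wrist_force": force on the tool from outside, world axes, zero at the start; "wrist_torque": the same for the moment, N m; "gripper_width": opening from 0.0 (shut) to 1.0 (fully open); "gripper_force": force on a finger pad.
Only numpy, scipy, OpenCV 4.12 (cv2) and the standard library are available. Lean on these libraries where they do the work, as an engineer would, in place of code of your own. Each camera call takes 0.05 s, during which the arm holds its last target. There are 200 camera calls.

## Working session

There is one attempt and no reset: what is moved stays moved. The work goes in short steps, Python scripts to look and compute and a tool call to move; the robot and the scene stay as the last step left them, time stands still between calls to the robot, and variables do not carry over. Pictures are saved under pics/ and viewed, at most 14 in all, crops included, and the job is handed in when it is done.

Besides the shell and the picture viewer there is one more tool, called after "Call:" in YAML: its name, and indented under it one key for each argument. drive_tool: Moves the arm, as the interface text tells. Its arguments: {"type":"object","properties":{"translation":{"type":"array","items":{"type":"array","items":{"type":"number"}}},"spin":{"type":"array","items":{"type":"number"}},"claw":{"type":"array","items":{"type":"number"}},"grip_force":{"type":"number"}},"required":["translation","spin","claw"]}

```bash
mkdir -p pics; python3 - <<'E'
from workcell import manip
import cv2
for n in("top","side"):
    im=manip.snapshot(n); cv2.imwrite(f"pics/{n}0.png",cv2.resize(im[:,:,::-1],(800,600),interpolation=cv2.INTER_CUBIC)); cv2.imwrite(f"{n}raw.png",im[:,:,::-1])
    c=manip.camera_info(n);print(n,c["mtx"],c["world_from_camera"])
s=manip.observe();print(s)
E
```

```text
top [[438.25282444   0.         281.9321277 ]
 [  0.         438.25282444 203.62671269]
 [  0.           0.           1.        ]] [[ 0.01712692 -0.98531524  0.16988391  0.30925095]
 [-0.99984374 -0.01762172 -0.00140508 -0.01363725]
 [ 0.0043781  -0.1698333  -0.98546308  0.88562225]
 [ 0.          0.          0.          1.        ]]
side [[382.59813045   0.         282.59272227]
 [  0.         382.59813045 210.29073961]
 [  0.           0.           1.        ]] [[ 0.72986131 -0.48657578  0.48015256  0.05023604]
 [-0.68328929 -0.54028764  0.49112627 -0.42886805]
 [ 0.02045034 -0.68653716 -0.72680706  0.70888915]
 [ 0.          0.          0.          1.        ]]
{'time_s': 0.1, 'q': array([ 1.01837704e+00,  3.51176699e-01,  1.65234837e+00, -1.85801839e-05,
        1.13911327e+00, -8.45761598e-02]), 'joint_vel': array([ 2.05707879e-04, -4.23046658e-04, -8.80028380e-04, -7.86209201e-05,
       -9.05837965e-04,  9.87951173e-04]), 'joint_torque': array([ 2.98910645e-04, -4.98029065e+01, -2.85711282e+01,  6.99677342e-02,
        2.37586739e-02, -1.38554751e-05]), 'position': array([0.2478359 , 0.49064958, 0.21816282]), 'orientation': array([[-8.92546524e-01,  4.50955006e-01, -5.34359161e-04],
       [ 4.50955317e-01,  8.92546074e-01, -8.99008206e-04],
       [ 7.15279206e-05, -1.04337875e-03, -9.99999453e-01]]), 'wrist_force': array([0.61438263, 0.64643853, 0.1086874 ]), 'wrist_torque': array([ 0.04640383,  0.01995901, -0.03342356]), 'gripper_force': 0.0, 'gripper_width': 0.9976972221517939}
```

View pics/top0.png

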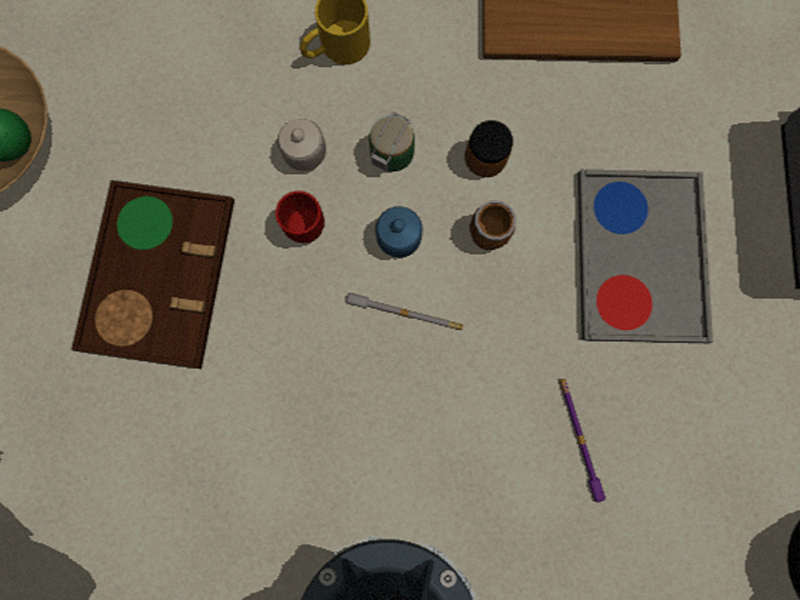

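View pics/side0.png

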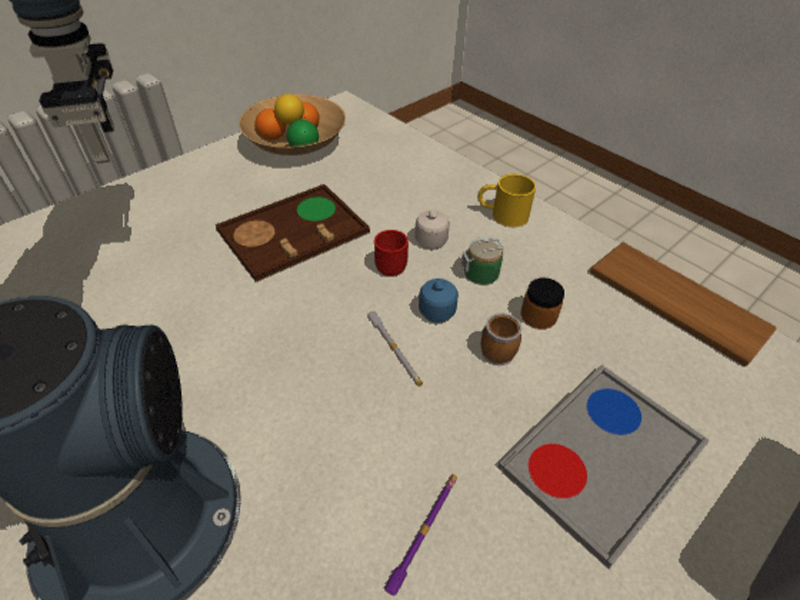

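The top view shows the mate tray on the left, the tea tray on the right, six vessels in the middle, and the steel bombilla at about (347,299)–(462,326) in the scaled picture. The purple bombilla is a decoy. Next I'll enlarge the vessels and measure.

```bash
cat > h.py <<'E'
from workcell import manip
import cv2, numpy as np
C={n:manip.camera_info(n) for n in("top","side")}
def ray(n,uv):
    c=C[n];T=c["world_from_camera"];d=T[:3,:3]@np.linalg.solve(c["mtx"],[uv[0],uv[1],1]);return T[:3,3],d
def at(n,uv,z):
    o,d=ray(n,uv);return o+d*(z-o[2])/d[2]
def proj(n,p):
    c=C[n];T=c["world_from_camera"];q=c["mtx"]@(T[:3,:3].T@(np.asarray(p).reshape(-1,3)-T[:3,3]).T);return (q[:2]/q[2]).T
E
python3 - <<'E'
from h import *
t=cv2.imread("topraw.png");s=cv2.imread("sideraw.png")
# crop, 4.4x and 4.6x, with origin top (185,70), side (245,140)
def crop(im,x,y,w,h,f,o):
    cv2.imwrite(o,cv2.resize(im[y:y+h,x:x+w],None,fx=f,fy=f,interpolation=cv2.INTER_CUBIC))
crop(t,188,75,180,120,4,"pics/t1.png")
crop(s,245,120,160,150,4,"pics/s1.png")
hsv=cv2.cvtColor(t,cv2.COLOR_BGR2HSV)
def pad(name,lo,hi,box,im=hsv,cam="top"):
    x,y,w,h=box;m=cv2.inRange(im[y:y+h,x:x+w],np.array(lo),np.array(hi))
    cs,_=cv2.findContours(m,cv2.RETR_EXTERNAL,cv2.CHAIN_APPROX_NONE);c=max(cs,key=cv2.contourArea)
    e=cv2.fitEllipse(c);u=np.array(e[0])+[x,y]
    print(cam,name,u.round(1),np.round(e[1],1),at(cam,u,.008).round(4))
k=1.4286
B=lambda x0,y0,x1,y1:(int(x0/k),int(y0/k),int((x1-x0)/k),int((y1-y0)/k))
pad("green",(45,80,30),(90,255,255),B(110,190,180,255))
pad("cork",(5,60,85),(25,255,255),B(85,280,160,352))
pad("blue",(95,120,60),(130,255,255),B(588,175,655,240))
pad("red",(0,150,100),(10,255,255),B(590,268,660,336))
h2=cv2.cvtColor(s,cv2.COLOR_BGR2HSV)
pad("green",(45,80,30),(90,255,255),B(290,190,345,226),h2,"side")
pad("cork",(5,60,85),(25,255,255),B(228,214,278,250),h2,"side")
pad("blue",(95,120,60),(130,255,255),B(580,380,650,440),h2,"side")
pad("red",(0,150,100),(10,255,255),B(520,435,595,505),h2,"side")
E
```

```text
top green [100.9 155.6] [35.9 38.9] [0.5546 0.361  0.008 ]
top cork [ 86.2 222.1] [37.2 40.4] [0.4158 0.3785 0.008 ]
top blue [434.1 145. ] [35.  37.4] [ 0.5902 -0.3298  0.008 ]
top red [436.5 211.3] [36.6 38.7] [ 0.4503 -0.3288  0.008 ]
side green [220.9 145.9] [16.1 26.4] [0.5572 0.3607 0.008 ]
side cork [177.4 163. ] [17.8 29.1] [0.418  0.3785 0.008 ]
side blue [429.5 287.8] [28.3 39.4] [ 0.5909 -0.3314  0.008 ]
side red [390.  329.3] [34.1 42.7] [ 0.4505 -0.3304  0.008 ]
```

View pics/t1.png

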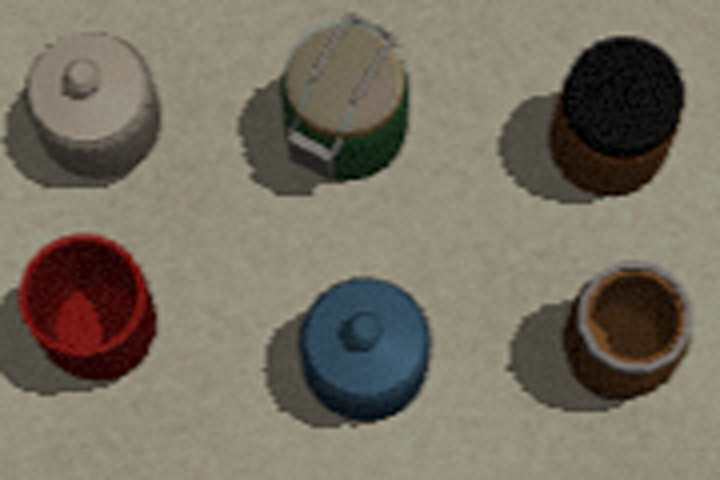

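View pics/s1.png

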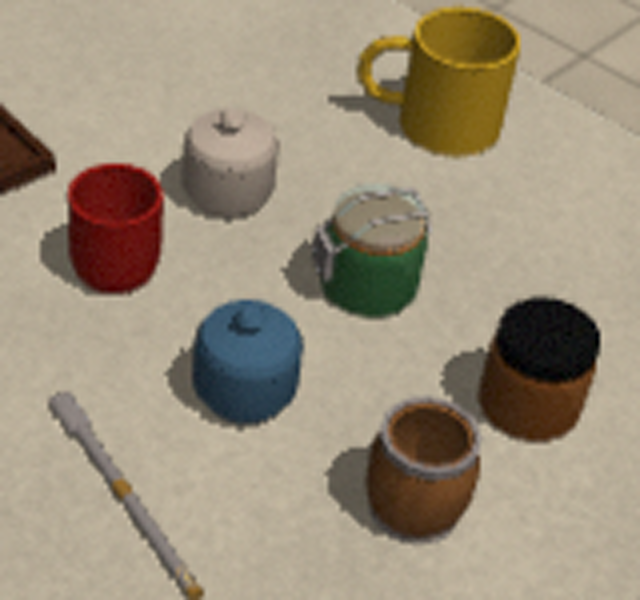

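```bash
cat >> h.py <<'E'
A=np.linspace(0,2*np.pi,72,endpoint=False)
def hull(n,prof,x,y,z0=0):
    return np.vstack([proj(n,np.c_[x+r*np.cos(A),y+r*np.sin(A),0*A+h+z0]) for h,r in prof])
P=dict(cup=[(0,.025),(.020,.031),(.068,.031)],gourd=[(0,.022),(.024,.031),(.046,.031)],
 bowl=[(0,.026),(.012,.033),(.046,.033)],jar=[(0,.031),(.004,.033),(.046,.033)])
ct=lambda u,v:((u+.5)/4-.5+188,(v+.5)/4-.5+75)
cs=lambda u,v:((u+.5)/4-.5+245,(v+.5)/4-.5+120)
E
python3 - <<'E'
from h import *
from scipy.optimize import least_squares
O=dict(cup=((20,156,381),(68,163,293)),gourd=((565,692,399),(367,480,540)),bowl=((300,431,422),(193,302,424)),jar=((282,409,181),(321,427,316)))
Z={}
for k,(a,b) in O.items():
    for mode in("top","side","both"):
        def f(p):
            r=[]
            for n,c,o in(("top",ct,a),("side",cs,b)):
                if mode not in(n,"both"):continue
                h=hull(n,P[k],*p)
                L,B=c(o[0],o[2]);R,_=c(o[1],0)
                r+=[h[:,0].min()-L-0*.5,h[:,0].max()-R,h[:,1].max()-B]
            return r
        s=least_squares(f,[.5,0]);print(k,mode,s.x.round(4),np.round(s.fun,1))
print("cup rim",at("top",ct(84.5,295),.068).round(4),at("side",cs(115.5,193),.068).round(4))
print("gourd rim",at("top",ct(633.5,317),.066).round(4),at("side",cs(430,436.5),.066).round(4))
print("bowl knob",at("top",ct(362,331),.068).round(4),at("side",cs(246,316),.068).round(4))
print("jar lid",at("top",ct(346,77),.062).round(4),"lever",at("top",ct(313,150),.04).round(4),at("side",cs(324,252),.037).round(4))
print("wire",at("top",ct(352,18),.066).round(4),at("top",ct(395,42),.066).round(4),"lever ends",at("top",ct(291,131),.05).round(4),at("top",ct(339,147),.05).round(4))
print("amber",at("top",ct(624,97),.067).round(4),"salt",at("top",ct(95,100),.046).round(4))
k=1.42857
g=lambda u,v:((u+.5)/k-.5,(v+.5)/k-.5)
for n,e in(("top",[(346.5,299),(404.5,312.5),(462.5,326.5)]),("side",[(371,313),(395.5,348.5),(420,383)])):
    print("bomb",n,[at(n,g(*u),.006).round(4)[:2] for u in e])
for u in((199,248),(187,304)):print("rest",at("top",g(*u),.024).round(4))
for u in((326,232),(289,247)):print("rest side",at("side",g(*u),.024).round(4))
E
```

```text
cup top [0.5564 0.1297] [-0.5  0.5 -0. ]
cup side [0.5608 0.1316] [-0.2  0.2 -0. ]
cup both [0.5579 0.1297] [-0.5  0.5 -0.7 -0.5 -0.2  0.9]
gourd top [ 0.551  -0.1389] [-0.4  0.4 -0. ]
gourd side [ 0.5517 -0.1395] [-0.3  0.2 -0. ]
gourd both [ 0.5514 -0.1392] [-0.2  0.5 -0.2 -0.4  0.1 -0. ]
bowl top [ 0.5414 -0.0075] [-0.3  0.3 -0. ]
bowl side [ 0.5437 -0.0073] [-0.3  0.3 -0. ]
bowl both [ 0.5424 -0.0077] [-0.2  0.4 -0.5 -0.6  0.   0.3]
jar top [0.6733 0.005 ] [-0.4  0.4 -0. ]
jar side [0.677  0.0062] [-0.3  0.3 -0. ]
jar both [0.6746 0.005 ] [-0.4  0.4 -0.6 -0.6  0.   0.7]
cup rim [0.5561 0.1285 0.068 ] [0.5588 0.1294 0.068 ]
gourd rim [ 0.5505 -0.1372  0.066 ] [ 0.5512 -0.1391  0.066 ]
bowl knob [ 0.5406 -0.0059  0.068 ] [ 0.5413 -0.0054  0.068 ]
jar lid [0.6729 0.0045 0.062 ] lever [0.643 0.021 0.04 ] [0.645  0.0225 0.037 ]
wire [0.7024 0.0021 0.066 ] [ 0.69   -0.0195  0.066 ] lever ends [0.6489 0.0319 0.05  ] [0.6409 0.0076 0.05  ]
amber [ 0.6628 -0.1332  0.067 ] salt [0.6652 0.1317 0.046 ]
bomb top [array([0.4481, 0.0652]), array([ 0.4302, -0.0176]), array([ 0.4117, -0.0998])]
bomb side [array([0.4522, 0.0627]), array([ 0.4308, -0.0232]), array([ 0.4131, -0.0988])]
rest [0.5144 0.274  0.024 ]
rest [0.4342 0.2849 0.024 ]
rest side [0.5155 0.2697 0.024 ]
rest side [0.4366 0.2808 0.024 ]
```

Both cameras agree to about 2 mm. Estimated positions in m:

| Item | Position |
|---|---|
| Gourd | (0.551, -0.139) |
| Jar | (0.674, 0.005), lever towards about 153° |
| Cup | (0.5575, 0.1295) |
| Sugar bowl | (0.542, -0.007) |
| Bombilla middle | (0.430, -0.020) |

The present closing direction of 63° suits both the gourd and the jar, so I'll go to the gourd first.

Call:
drive_tool:
  translation:
    - [0.015,-0.032,0]
    - [0.035,-0.075,0]
    - [0.055,-0.118,0]
    - [0.075,-0.161,0]
    - [0.095,-0.204,0]
    - [0.115,-0.247,0]
    - [0.135,-0.29,0]
    - [0.155,-0.33,0]
  spin: [0,0,0,0,0,0,0,0]
  claw: [0.093,0.093,0.093,0.093,0.093,0.093,0.093,0.093]
  grip_force: 15

```text
time_s: 0.9
position: [0.4033, 0.1589, 0.2186]
orientation: [[-0.893, 0.451, -0.0], [0.451, 0.893, -0.0], [0.0, -0.0, -1.0]]
wrist_force: [0.7, 0.6, 0.2]
gripper_width: 1.002
gripper_force: 0.0
```

```bash
python3 - <<'E'
from h import *
k=1.42857
g=lambda u,v:((u+.5)/k-.5,(v+.5)/k-.5)
for u in((45,110),(30,165)):print("bowl rim top",at("top",g(*u),.06).round(3))
for u in((240,120),(345,112),(292,150),(292,97)):print("bowl rim side",at("side",g(*u),.06).round(3))
E
```

```text
bowl rim top [0.701 0.492 0.06 ]
bowl rim top [0.619 0.504 0.06 ]
bowl rim side [0.591 0.693 0.06 ]
bowl rim side [0.801 0.562 0.06 ]
bowl rim side [0.607 0.505 0.06 ]
bowl rim side [0.749 0.708 0.06 ]
```

Call:
drive_tool:
  translation:
    - [0.02,-0.04,0]
    - [0.04,-0.08,0]
    - [0.06,-0.12,0]
    - [0.08,-0.16,0]
    - [0.1,-0.2,0]
    - [0.12,-0.24,0]
    - [0.136,-0.274,0]
    - [0.148,-0.3,0]
  spin: [0,0,0,0,0,0,0,0]
  claw: [0.093,0.093,0.093,0.093,0.093,0.093,0.093,0.093]

```text
time_s: 1.7
position: [0.5514, -0.1413, 0.2182]
orientation: [[-0.892, 0.452, -0.001], [0.452, 0.892, 0.0], [0.001, -0.0, -1.0]]
wrist_force: [-0.3, 0.5, 0.1]
gripper_width: 1.0
gripper_force: 0.0
```

Call:
drive_tool:
  translation:
    - [0,0,-0.04]
    - [0,0,-0.08]
    - [0,0,-0.12]
    - [0,0,-0.15]
    - [0,0,-0.175]
    - [0,0,-0.192]
    - [0,0,-0.202]
    - [0,0,-0.202]
  spin: [0,0,0,0,0,0,0,0]
  claw: [0.093,0.093,0.093,0.093,0.093,0.093,0.093,0.093]

```text
time_s: 2.5
position: [0.5503, -0.1389, 0.0155]
orientation: [[-0.893, 0.451, -0.002], [0.451, 0.893, 0.001], [0.002, -0.0, -1.0]]
wrist_force: [0.2, -0.4, -0.1]
gripper_width: 1.003
gripper_force: 0.0
```

Call:
drive_tool:
  translation:
    - [0,0,0]
    - [0,0,0]
    - [0,0,0]
    - [0,0,0]
    - [0,0,0]
    - [0,0,0]
    - [0,0,0]
    - [0,0,0]
  spin: [0,0,0,0,0,0,0,0]
  claw: [0.08,0.07,0.066,0.062,0.058,0.054,0.05,0.05]
  grip_force: 15

```text
time_s: 3.3
position: [0.5512, -0.1391, 0.017]
orientation: [[-0.893, 0.451, 0.001], [0.451, 0.893, -0.0], [-0.001, 0.0, -1.0]]
wrist_force: [-1.0, -0.3, 5.5]
gripper_width: 0.643
gripper_force: 15.0
```

Call:
drive_tool:
  translation:
    - [0,0,0.005]
    - [0,0,0.015]
    - [0,0,0.035]
    - [0,0,0.06]
    - [0,0,0.09]
    - [0,0,0.12]
    - [0,0,0.14]
    - [0,0,0.15]
  spin: [0,0,0,0,0,0,0,0]
  claw: [0.05,0.05,0.05,0.05,0.05,0.05,0.05,0.05]

```text
time_s: 4.1
position: [0.5515, -0.1393, 0.1691]
orientation: [[-0.893, 0.451, 0.003], [0.451, 0.893, -0.001], [-0.003, 0.0, -1.0]]
wrist_force: [-0.4, 0.7, -1.6]
gripper_width: 0.645
gripper_force: 15.0
```

```bash
python3 - <<'E'
from h import *
t=manip.snapshot("top")[:,:,::-1];s=manip.snapshot("side")[:,:,::-1]
a=cv2.resize(t[75:215,290:400],None,fx=3.6,fy=3.6,interpolation=cv2.INTER_CUBIC);b=cv2.resize(s[120:260,300:410],None,fx=3.6,fy=3.6,interpolation=cv2.INTER_CUBIC)
cv2.imwrite("pics/g1.png",np.hstack([a,b]))
E
```

```text
(no output)
```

View pics/g1.png

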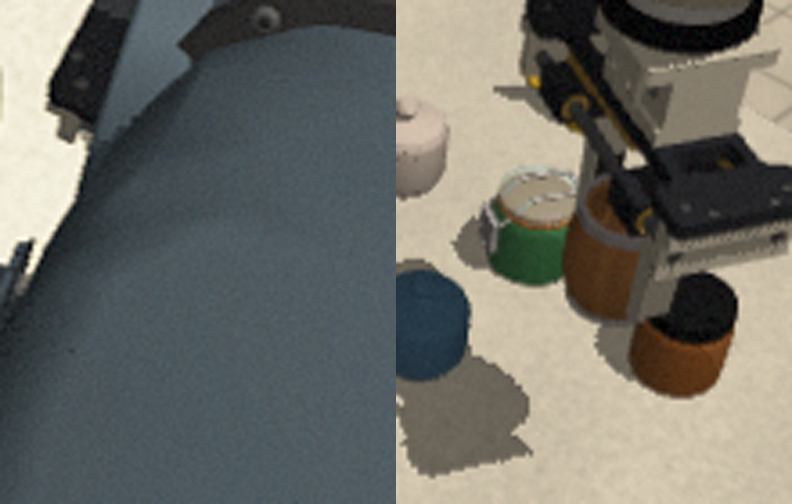

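The side crop shows the gourd held upright between the fingers, clear of its neighbours. I'll carry it to the cork pad.

Call:
drive_tool:
  translation:
    - [-0.004,0.015,0]
    - [-0.011,0.043,0]
    - [-0.02,0.078,0]
    - [-0.03,0.115,0]
    - [-0.04,0.153,0]
    - [-0.05,0.192,0]
    - [-0.06,0.23,0]
    - [-0.07,0.27,0]
  spin: [0,0,0,0,0,0,0,0]
  claw: [0.05,0.05,0.05,0.05,0.05,0.05,0.05,0.05]

```text
time_s: 5.0
position: [0.479, 0.1328, 0.1654]
orientation: [[-0.893, 0.451, -0.002], [0.451, 0.893, -0.0], [0.002, -0.001, -1.0]]
wrist_force: [1.2, 0.3, -1.1]
gripper_width: 0.641
gripper_force: 15.0
```

Call:
drive_tool:
  translation:
    - [-0.01,0.04,0]
    - [-0.02,0.08,0]
    - [-0.03,0.12,0]
    - [-0.041,0.158,0]
    - [-0.051,0.196,0]
    - [-0.058,0.224,0]
    - [-0.063,0.242,0]
    - [-0.064,0.2475,0]
  spin: [0,0,0,0,0,0,0,0]
  claw: [0.05,0.05,0.05,0.05,0.05,0.05,0.05,0.05]

```text
time_s: 5.8
position: [0.4149, 0.3798, 0.1652]
orientation: [[-0.894, 0.449, -0.002], [0.449, 0.894, -0.001], [0.001, -0.002, -1.0]]
wrist_force: [-0.4, -0.5, -1.2]
gripper_width: 0.642
gripper_force: 15.0
```

Call:
drive_tool:
  translation:
    - [0,0,-0.02]
    - [0,0,-0.045]
    - [0,0,-0.07]
    - [0,0,-0.095]
    - [0,0,-0.115]
    - [0,0,-0.128]
    - [0,0,-0.135]
    - [0,0,-0.137]
  spin: [0,0,0,0,0,0,0,0]
  claw: [0.05,0.05,0.05,0.05,0.05,0.05,0.05,0.05]

```text
time_s: 6.6
position: [0.4168, 0.3781, 0.0292]
orientation: [[-0.892, 0.451, -0.001], [0.451, 0.892, -0.001], [0.0, -0.001, -1.0]]
wrist_force: [-0.4, -0.2, -0.4]
gripper_width: 0.641
gripper_force: 15.0
```

Call:
drive_tool:
  translation:
    - [0,0,-0.001]
    - [0,0,-0.002]
    - [0,0,-0.003]
    - [0,0,-0.004]
    - [0,0,-0.0045]
    - [0,0,-0.005]
    - [0,0,-0.005]
    - [0,0,-0.005]
  spin: [0,0,0,0,0,0,0,0]
  claw: [0.05,0.05,0.05,0.05,0.05,0.05,0.05,0.05]

```text
time_s: 7.4
position: [0.417, 0.3785, 0.025]
orientation: [[-0.893, 0.451, 0.0], [0.451, 0.893, 0.0], [-0.0, 0.0, -1.0]]
wrist_force: [-1.4, -1.2, 5.2]
gripper_width: 0.643
gripper_force: 15.0
```

Call:
drive_tool:
  translation:
    - [0,0,0]
    - [0,0,0]
    - [0,0,0]
    - [0,0,0]
    - [0,0,0]
    - [0,0,0]
    - [0,0,0]
    - [0,0,0]
  spin: [0,0,0,0,0,0,0,0]
  claw: [0.061,0.063,0.066,0.07,0.075,0.08,0.085,0.09]

```text
time_s: 8.2
position: [0.417, 0.3784, 0.0246]
orientation: [[-0.893, 0.451, 0.0], [0.451, 0.893, 0.0], [-0.0, 0.0, -1.0]]
wrist_force: [-0.4, -0.4, -0.1]
gripper_width: 0.948
gripper_force: 0.0
```

Call:
drive_tool:
  translation:
    - [0,0,0.01]
    - [0,0,0.03]
    - [0,0,0.06]
    - [0,0,0.1]
    - [0,0,0.13]
    - [0.02,-0.03,0.145]
    - [0.04,-0.07,0.145]
    - [0.06,-0.11,0.145]
  spin: [0,0,0,0,0,0,0,0]
  claw: [0.093,0.093,0.093,0.093,0.093,0.093,0.093,0.093]

```text
time_s: 9.0
position: [0.4776, 0.2674, 0.1711]
orientation: [[-0.893, 0.45, 0.002], [0.45, 0.893, 0.001], [-0.001, 0.002, -1.0]]
wrist_force: [-0.5, 0.2, -0.4]
gripper_width: 0.998
gripper_force: 0.0
```

Call:
drive_tool:
  translation:
    - [0.03,-0.04,0]
    - [0.058,-0.078,0]
    - [0.087,-0.116,0]
    - [0.116,-0.155,0]
    - [0.143,-0.191,0]
    - [0.17,-0.227,0]
    - [0.19,-0.254,0]
    - [0.197,-0.2635,0]
  spin: [0,0,0,0,0,0,0,0]
  claw: [0.093,0.093,0.093,0.093,0.093,0.093,0.093,0.093]

```text
time_s: 9.8
position: [0.6752, 0.0021, 0.1701]
orientation: [[-0.891, 0.453, 0.001], [0.453, 0.891, -0.0], [-0.001, -0.0, -1.0]]
wrist_force: [-0.3, 1.1, 0.6]
gripper_width: 0.997
gripper_force: 0.0
```

```bash
python3 - <<'E'
from h import *
t=manip.snapshot("top")[:,:,::-1];s=manip.snapshot("side")[:,:,::-1]
cv2.imwrite("t2.png",t);cv2.imwrite("s2.png",s)
a=cv2.resize(t[120:270,40:170],None,fx=3,fy=3,interpolation=cv2.INTER_CUBIC);b=cv2.resize(s[100:200,145:262],None,fx=3,fy=3,interpolation=cv2.INTER_CUBIC)
b=cv2.copyMakeBorder(b,0,150,0,0,cv2.BORDER_CONSTANT)
cv2.imwrite("pics/g2.png",np.hstack([a,b]))
E
```

```text
(no output)
```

View pics/g2.png

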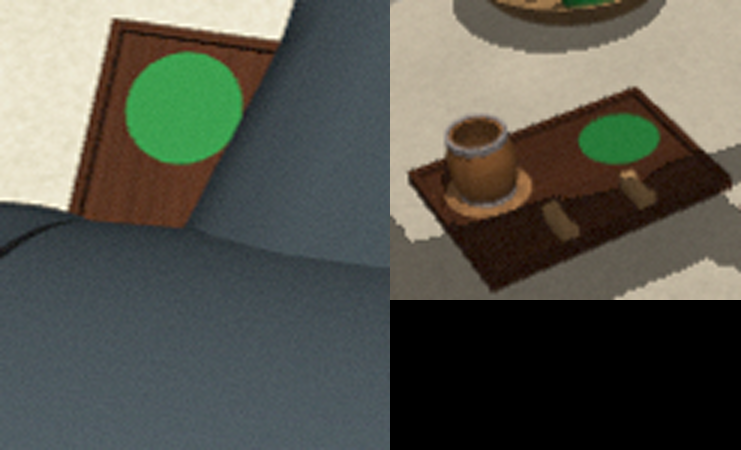

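The side crop shows the gourd upright on the cork pad, with body edges at x≈446–517 and the foot's lowest point at y≈207. I'll check that against a prediction while I descend on the jar.

Call:
drive_tool:
  translation:
    - [0,0,-0.03]
    - [0,0,-0.06]
    - [0,0,-0.09]
    - [0,0,-0.115]
    - [0,0,-0.135]
    - [0,0,-0.147]
    - [0,0,-0.154]
    - [0,0,-0.154]
  spin: [0,0,0,0,0,0,0,0]
  claw: [0.093,0.093,0.093,0.093,0.093,0.093,0.093,0.093]

```text
time_s: 10.7
position: [0.6736, 0.0056, 0.0155]
orientation: [[-0.893, 0.45, -0.001], [0.45, 0.893, 0.0], [0.001, -0.0, -1.0]]
wrist_force: [0.4, -0.5, 0.6]
gripper_width: 1.005
gripper_force: 0.0
```

```bash
python3 - <<'E'
from h import *
cc=lambda u,v:((u-390+.5)/3-.5+145,(v+.5)/3-.5+100)
p=proj("side",[[.418,.3785,.074],[.418,.3785,.008]]);print("pred crop rim/foot centre",(p-[145,100])*3+[390,0])
h=hull("side",P["gourd"],.418,.3785,.008);print("pred L,R,B",(h[:,0].min()-145)*3+390,(h[:,0].max()-145)*3+390,(h[:,1].max()-100)*3)
print("rim seen",at("side",cc(479,132),.074))
E
```

```text
pred crop rim/foot centre [[474.11704371 131.96557997]
 [487.24983783 188.82364984]]
pred L,R,B 443.38963204704703 516.6074075496459 204.0082293106972
rim seen [0.42136898 0.37742853 0.074     ]
```

Call:
drive_tool:
  translation:
    - [0,0,0]
    - [0,0,0]
    - [0,0,0]
    - [0,0,0]
    - [0,0,0]
    - [0,0,0]
    - [0,0,0]
    - [0,0,0]
  spin: [0,0,0,0,0,0,0,0]
  claw: [0.083,0.075,0.07,0.066,0.062,0.058,0.054,0.054]
  grip_force: 25

```text
time_s: 11.5
position: [0.6742, 0.0049, 0.016]
orientation: [[-0.893, 0.451, 0.0], [0.451, 0.893, -0.0], [-0.0, 0.0, -1.0]]
wrist_force: [-1.2, 0.9, 5.8]
gripper_width: 0.707
gripper_force: 25.0
```

Call:
drive_tool:
  translation:
    - [0,0,0.005]
    - [0,0,0.015]
    - [0,0,0.035]
    - [0,0,0.06]
    - [0,0,0.09]
    - [0,0,0.12]
    - [0,0,0.14]
    - [0,0,0.15]
  spin: [0,0,0,0,0,0,0,0]
  claw: [0.054,0.054,0.054,0.054,0.054,0.054,0.054,0.054]

```text
time_s: 12.3
position: [0.6745, 0.0049, 0.1681]
orientation: [[-0.893, 0.451, 0.003], [0.451, 0.893, -0.0], [-0.002, 0.001, -1.0]]
wrist_force: [0.7, 0.1, -3.2]
gripper_width: 0.702
gripper_force: 25.0
```

Call:
drive_tool:
  translation:
    - [-0.005,0.015,0]
    - [-0.014,0.042,0]
    - [-0.026,0.078,0]
    - [-0.038,0.115,0]
    - [-0.05,0.152,0]
    - [-0.063,0.19,0]
    - [-0.076,0.228,0]
    - [-0.088,0.265,0]
  spin: [0,-2,-5,-9,-13,-17,-20,-23]
  claw: [0.054,0.054,0.054,0.054,0.054,0.054,0.054,0.054]

```text
time_s: 13.1
position: [0.5838, 0.272, 0.164]
orientation: [[-0.644, 0.765, -0.003], [0.765, 0.644, -0.001], [0.001, -0.002, -1.0]]
wrist_force: [0.1, -0.5, -3.3]
gripper_width: 0.705
gripper_force: 25.0
```

Call:
drive_tool:
  translation:
    - [-0.011,0.033,0]
    - [-0.02,0.06,0]
    - [-0.027,0.08,0]
    - [-0.03,0.091,0]
    - [-0.03,0.091,-0.02]
    - [-0.03,0.091,-0.045]
    - [-0.03,0.091,-0.07]
    - [-0.03,0.091,-0.095]
  spin: [-2,-2,-2,-2,-2,-2,-2,-2]
  claw: [0.054,0.054,0.054,0.054,0.054,0.054,0.054,0.054]

```text
time_s: 13.9
position: [0.5553, 0.3605, 0.0688]
orientation: [[-0.618, 0.786, -0.001], [0.786, 0.618, -0.001], [0.0, -0.001, -1.0]]
wrist_force: [-0.2, 0.8, -4.1]
gripper_width: 0.71
gripper_force: 25.0
```

Call:
drive_tool:
  translation:
    - [0,0,-0.018]
    - [0,0,-0.03]
    - [0,0,-0.036]
    - [0,0,-0.04]
    - [0,0,-0.042]
    - [0,0,-0.0435]
    - [0,0,-0.0445]
    - [0,0,-0.0445]
  spin: [0,0,0,0,0,0,0,0]
  claw: [0.054,0.054,0.054,0.054,0.054,0.054,0.054,0.054]

```text
time_s: 14.7
position: [0.5561, 0.361, 0.0264]
orientation: [[-0.618, 0.786, 0.0], [0.786, 0.618, 0.0], [-0.0, 0.0, -1.0]]
wrist_force: [1.4, 0.3, -2.7]
gripper_width: 0.708
gripper_force: 25.0
```

Call:
drive_tool:
  translation:
    - [0,0,-0.0006]
    - [0,0,-0.0012]
    - [0,0,-0.0018]
    - [0,0,-0.0024]
    - [0,0,-0.003]
    - [0,0,-0.003]
  spin: [0,0,0,0,0,0]
  claw: [0.054,0.054,0.054,0.054,0.054,0.054]

```text
time_s: 15.3
position: [0.556, 0.3609, 0.024]
orientation: [[-0.618, 0.786, 0.0], [0.786, 0.618, -0.0], [-0.0, 0.0, -1.0]]
wrist_force: [-3.7, -2.5, 5.7]
gripper_width: 0.708
gripper_force: 25.0
```

Call:
drive_tool:
  translation:
    - [0,0,0]
    - [0,0,0]
    - [0,0,0]
    - [0,0,0]
    - [0,0,0]
    - [0,0,0]
    - [0,0,0]
    - [0,0,0]
  spin: [0,0,0,0,0,0,0,0]
  claw: [0.066,0.068,0.07,0.074,0.078,0.083,0.088,0.092]

```text
time_s: 16.1
position: [0.556, 0.3609, 0.0231]
orientation: [[-0.618, 0.786, -0.0], [0.786, 0.618, 0.0], [0.0, 0.0, -1.0]]
wrist_force: [-0.0, -0.7, -1.2]
gripper_width: 0.978
gripper_force: 0.0
```

Call:
drive_tool:
  translation:
    - [0,0,0.01]
    - [0,0,0.03]
    - [0,0,0.06]
    - [0,0,0.1]
    - [0,0,0.135]
    - [-0.01,-0.04,0.147]
    - [-0.025,-0.08,0.147]
    - [-0.04,-0.12,0.147]
  spin: [0,0,0,0,0,8,16,24]
  claw: [0.093,0.093,0.093,0.093,0.093,0.09,0.07,0.05]

```text
time_s: 16.9
position: [0.5155, 0.2398, 0.1713]
orientation: [[-0.887, 0.461, 0.002], [0.461, 0.887, 0.001], [-0.001, 0.001, -1.0]]
wrist_force: [0.4, -0.3, 1.0]
gripper_width: 0.847
gripper_force: 0.0
```

Call:
drive_tool:
  translation:
    - [-0.008,-0.025,0]
    - [-0.02,-0.06,0]
    - [-0.032,-0.097,0]
    - [-0.044,-0.134,0]
    - [-0.056,-0.172,0]
    - [-0.068,-0.21,0]
    - [-0.079,-0.243,0]
    - [-0.0855,-0.2605,0]
  spin: [-8,-16,-24,-32,-40,-48,-56,-64]
  claw: [0.05,0.04,0.03,0.03,0.03,0.03,0.03,0.03]

```text
time_s: 17.7
position: [0.4298, -0.0215, 0.1709]
orientation: [[0.039, 0.999, 0.001], [0.999, -0.039, -0.0], [-0.0, 0.001, -1.0]]
wrist_force: [0.3, -0.6, 0.4]
gripper_width: 0.323
gripper_force: 0.0
```

Call:
drive_tool:
  translation:
    - [0,0,-0.02]
    - [0,0,-0.05]
    - [0,0,-0.08]
    - [0,0,-0.1]
    - [0,0,-0.11]
    - [0,0,-0.11]
  spin: [-6,-11,-11,-11,-11,-11]
  claw: [0.03,0.03,0.03,0.03,0.03,0.03]

```text
time_s: 18.3
position: [0.4302, -0.0195, 0.0598]
orientation: [[0.222, 0.975, -0.001], [0.975, -0.222, 0.0], [-0.0, -0.001, -1.0]]
wrist_force: [0.2, -0.5, 0.2]
gripper_width: 0.323
gripper_force: 0.0
```

```bash
python3 - <<'E'
from h import *
t=manip.snapshot("top")[:,:,::-1];s=manip.snapshot("side")[:,:,::-1]
cv2.imwrite("t3.png",t);cv2.imwrite("s3.png",s)
a=cv2.resize(t[120:262,45:165],None,fx=4,fy=4,interpolation=cv2.INTER_CUBIC)
b=cv2.resize(s[190:280,235:315],None,fx=4,fy=4,interpolation=cv2.INTER_CUBIC)
b=cv2.copyMakeBorder(b,0,a.shape[0]-b.shape[0],0,0,cv2.BORDER_CONSTANT)
cv2.imwrite("pics/m3.png",np.hstack([a,b]))
E
```

```text
(no output)
```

View pics/m3.png

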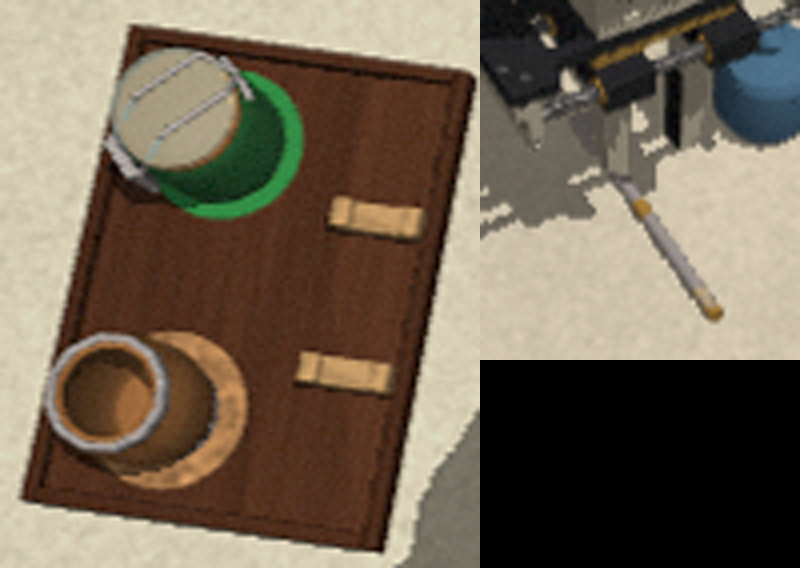

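The top crop shows the jar and gourd upright on the pads: jar body's right edge x≈285 and bottom y≈209, gourd rim centre ≈(107,391), rests at ≈(377,219) and (344,373). The side crop shows the bombilla's gold band at (643,208), just outside the fingers.

```bash
python3 - <<'E'
from h import *
c=lambda u,v:((u+.5)/4-.5+45,(v+.5)/4-.5+120)
i=lambda p:((np.asarray(p)-[45,120]+.5)*4-.5)
print("gourd rim",at("top",c(107,391.5),.074)," vs pad top .4158 .3785; side .418 .3785")
for k,x,y in(("gourd",.4158,.3785),("jar",.5546,.361)):
    h=i(hull("top",P[k],x,y,.008));print(k,"pred R,B",h[:,0].max(),h[:,1].max())
for u in((377,219),(344,373)):print("rest",at("top",c(*u),.024))
print("lid",at("top",c(175.5,108.5),.07))
s=lambda u,v:((u-480+.5)/4-.5+235,(v+.5)/4-.5+190)
print("band",at("side",s(643,208),.006),"tip",at("side",s(717,319),.006))
E
```

```text
gourd rim [0.41589127 0.37740963 0.074     ]  vs pad top .4158 .3785; side .418 .3785
gourd pred R,B 210.21544927628975 466.684681033507
jar pred R,B 286.4044612835006 204.08702465456167
rest [0.51244186 0.2744186  0.024     ]
rest [0.43379223 0.28508129 0.024     ]
lid [0.55443871 0.35996141 0.07      ]
band [ 0.43292509 -0.01636131  0.006     ] tip [ 0.41048214 -0.10155485  0.006     ]
```

Call:
drive_tool:
  translation:
    - [0,0,-0.02]
    - [0,0,-0.038]
    - [0,0,-0.048]
    - [0,0,-0.053]
    - [0,0,-0.056]
    - [0,0,-0.057]
    - [0,0,-0.057]
    - [0,0,-0.057]
  spin: [0,0,0,0,0,0,0,0]
  claw: [0.03,0.03,0.03,0.03,0.03,0.03,0.03,0.02]
  grip_force: 15

```text
time_s: 19.2
position: [0.4307, -0.0196, 0.0035]
orientation: [[0.222, 0.975, 0.001], [0.975, -0.222, -0.0], [0.0, 0.001, -1.0]]
wrist_force: [-0.6, -0.1, 0.1]
gripper_width: 0.277
gripper_force: 0.0
```

Call:
drive_tool:
  translation:
    - [0,0,0]
    - [0,0,0]
    - [0,0,0]
    - [0,0,0]
    - [0,0,0]
    - [0,0,0]
    - [0,0,0]
    - [0,0,0]
  spin: [0,0,0,0,0,0,0,0]
  claw: [0.014,0.01,0.006,0.004,0.004,0.004,0.004,0.004]

```text
time_s: 20.0
position: [0.4306, -0.0196, 0.0032]
orientation: [[0.222, 0.975, 0.0], [0.975, -0.222, -0.0], [0.0, 0.0, -1.0]]
wrist_force: [-0.5, -0.2, 5.2]
gripper_width: 0.093
gripper_force: 15.0
```

Call:
drive_tool:
  translation:
    - [0,0,0.004]
    - [0,0,0.015]
    - [0,0,0.035]
    - [0,0,0.06]
    - [0,0,0.09]
    - [0,0,0.12]
    - [0,0,0.14]
    - [0,0,0.15]
  spin: [0,0,0,0,0,0,0,0]
  claw: [0.004,0.004,0.004,0.004,0.004,0.004,0.004,0.004]

```text
time_s: 20.8
position: [0.431, -0.0196, 0.1554]
orientation: [[0.221, 0.975, 0.003], [0.975, -0.221, -0.0], [0.0, 0.003, -1.0]]
wrist_force: [-0.2, 0.2, -0.4]
gripper_width: 0.095
gripper_force: 15.0
```

Call:
drive_tool:
  translation:
    - [0.003,0.015,0]
    - [0.007,0.04,0]
    - [0.012,0.07,0]
    - [0.017,0.1,0]
    - [0.022,0.13,0]
    - [0.027,0.16,0]
    - [0.032,0.19,0]
    - [0.036,0.22,0]
  spin: [4,11,19,27,35,43,51,59]
  claw: [0.004,0.004,0.004,0.004,0.004,0.004,0.004,0.004]

```text
time_s: 21.6
position: [0.4662, 0.2016, 0.1528]
orientation: [[-0.726, 0.688, -0.001], [0.688, 0.726, -0.0], [0.0, -0.001, -1.0]]
wrist_force: [0.1, 0.7, -0.2]
gripper_width: 0.098
gripper_force: 15.0
```

Call:
drive_tool:
  translation:
    - [0.003,0.03,0]
    - [0.006,0.055,0]
    - [0.008,0.07,0]
    - [0.008,0.079,0]
    - [0.008,0.079,-0.02]
    - [0.008,0.079,-0.045]
    - [0.008,0.079,-0.07]
    - [0.008,0.079,-0.085]
  spin: [8,16,24,31,35,36.4,36.4,36.4]
  claw: [0.004,0.004,0.004,0.004,0.004,0.004,0.004,0.004]

```text
time_s: 22.4
position: [0.4734, 0.2789, 0.0661]
orientation: [[-0.992, 0.129, -0.003], [0.129, 0.992, -0.001], [0.002, -0.002, -1.0]]
wrist_force: [-1.1, 0.8, -0.0]
gripper_width: 0.092
gripper_force: 15.0
```

```bash
python3 - <<'E'
from h import *
print(manip.observe()["position"])
s=manip.snapshot("side")[:,:,::-1]
cv2.imwrite("pics/b4.png",cv2.resize(s[85:205,140:290],None,fx=5,fy=5,interpolation=cv2.INTER_CUBIC))
E
```

```text
[0.4733553  0.27889511 0.06607973]
```

View pics/b4.png

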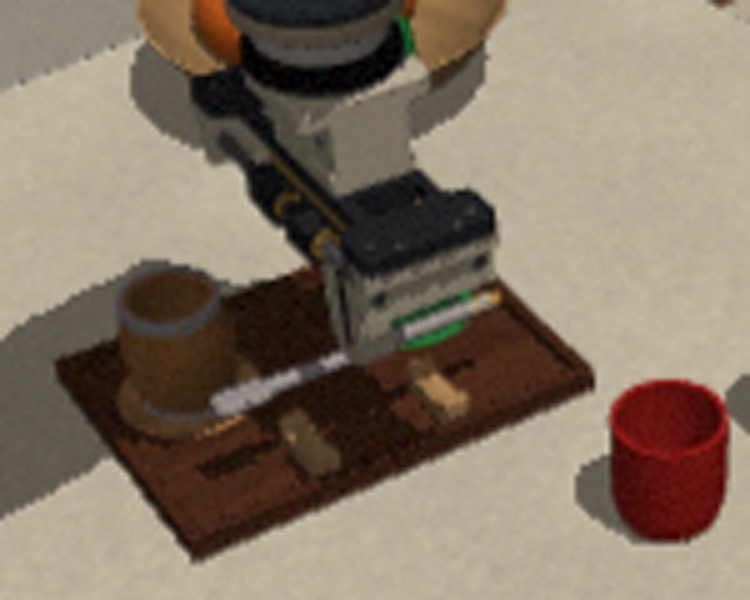

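The picture shows the bombilla level and parallel to the rests' line, with its strainer end at (213,405) and mouthpiece at (499,297). I'll lower part of the way and check the centring.

Call:
drive_tool:
  translation:
    - [0,0,-0.012]
    - [0,0,-0.022]
    - [0,0,-0.03]
    - [0,0,-0.034]
    - [0,0,-0.036]
    - [0,0,-0.036]
  spin: [0,0,0,0,0,0]
  claw: [0.004,0.004,0.004,0.004,0.004,0.004]

```text
time_s: 23.05
position: [0.4745, 0.2794, 0.0322]
orientation: [[-0.992, 0.129, 0.0], [0.129, 0.992, 0.0], [-0.0, 0.0, -1.0]]
wrist_force: [-0.2, -0.3, -1.1]
gripper_width: 0.094
gripper_force: 15.0
```

```bash
python3 - <<'E'
from h import *
c=lambda u,v:((u+.5)/5-.5+140,(v+.5)/5-.5+85)
a=at("side",c(213,405),.067);b=at("side",c(499,297),.067);d=a-b
print(a,b,(a+b)/2,np.linalg.norm(d),np.degrees(np.arctan2(d[1],d[0])))
E
```

```text
[0.39036429 0.29330898 0.067     ] [0.55736393 0.26742466 0.067     ] [0.47386411 0.28036682 0.067     ] 0.16899371412185787 171.18947580194254
```

Call:
drive_tool:
  translation:
    - [0,0,-0.002]
    - [0,0,-0.004]
    - [0,0,-0.006]
    - [0,0,-0.0075]
    - [0,0,-0.0085]
    - [0,0,-0.009]
    - [0,0,-0.0095]
    - [0,0,-0.0095]
  spin: [0,0,0,0,0,0,0,0]
  claw: [0.004,0.004,0.004,0.004,0.004,0.004,0.004,0.004]

```text
time_s: 23.85
position: [0.4745, 0.2794, 0.0232]
orientation: [[-0.992, 0.129, -0.0], [0.129, 0.992, -0.0], [0.0, -0.0, -1.0]]
wrist_force: [-2.8, -0.8, 8.8]
gripper_width: 0.096
gripper_force: 15.0
```

Call:
drive_tool:
  translation:
    - [0,0,0]
    - [0,0,0]
    - [0,0,0]
    - [0,0,0]
    - [0,0,0]
    - [0,0,0]
    - [0,0,0]
    - [0,0,0]
  spin: [0,0,0,0,0,0,0,0]
  claw: [0.009,0.01,0.012,0.015,0.018,0.022,0.026,0.03]

```text
time_s: 24.65
position: [0.4745, 0.2794, 0.0226]
orientation: [[-0.992, 0.129, -0.0], [0.129, 0.992, -0.0], [0.0, -0.0, -1.0]]
wrist_force: [0.1, 0.3, 0.1]
gripper_width: 0.309
gripper_force: 0.0
```

Call:
drive_tool:
  translation:
    - [0,0,0.005]
    - [0,0,0.02]
    - [0,0,0.05]
    - [0,0,0.09]
    - [0,0,0.125]
    - [0,0,0.145]
    - [0.01,-0.03,0.147]
    - [0.02,-0.06,0.147]
  spin: [0,0,0,0,0,0,0,0]
  claw: [0.03,0.03,0.03,0.03,0.04,0.06,0.08,0.093]

```text
time_s: 25.45
position: [0.4949, 0.2192, 0.172]
orientation: [[-0.992, 0.127, 0.003], [0.127, 0.992, 0.001], [-0.003, 0.001, -1.0]]
wrist_force: [-0.0, 1.0, 0.1]
gripper_width: 0.618
gripper_force: 0.0
```

Call:
drive_tool:
  translation:
    - [0.02,-0.03,0]
    - [0.042,-0.06,0]
    - [0.058,-0.083,0]
    - [0.063,-0.09,0]
    - [0.063,-0.09,-0.02]
    - [0.063,-0.09,-0.05]
    - [0.063,-0.09,-0.075]
    - [0.063,-0.09,-0.075]
  spin: [0,0,0,0,0,0,0,0]
  claw: [0.093,0.093,0.093,0.093,0.093,0.093,0.093,0.093]

```text
time_s: 26.25
position: [0.5554, 0.1298, 0.0926]
orientation: [[-0.992, 0.128, -0.005], [0.128, 0.992, -0.001], [0.005, -0.001, -1.0]]
wrist_force: [0.3, -0.6, 1.0]
gripper_width: 0.999
gripper_force: 0.0
```

Call:
drive_tool:
  translation:
    - [0,0,-0.02]
    - [0,0,-0.04]
    - [0,0,-0.057]
    - [0,0,-0.069]
    - [0,0,-0.076]
    - [0,0,-0.077]
    - [0,0,-0.077]
    - [0,0,-0.077]
  spin: [0,0,0,0,0,0,0,0]
  claw: [0.093,0.093,0.093,0.093,0.093,0.093,0.085,0.078]
  grip_force: 20

```text
time_s: 27.05
position: [0.5579, 0.1295, 0.0184]
orientation: [[-0.992, 0.129, 0.001], [0.129, 0.992, 0.0], [-0.001, 0.0, -1.0]]
wrist_force: [-1.0, 0.6, -0.7]
gripper_width: 0.88
gripper_force: 0.0
```

Call:
drive_tool:
  translation:
    - [0,0,0]
    - [0,0,0]
    - [0,0,0]
    - [0,0,0]
    - [0,0,0]
    - [0,0,0]
    - [0,0,0]
    - [0,0,0]
  spin: [0,0,0,0,0,0,0,0]
  claw: [0.07,0.066,0.062,0.058,0.054,0.05,0.05,0.05]

```text
time_s: 27.85
position: [0.5576, 0.1295, 0.0178]
orientation: [[-0.992, 0.129, 0.0], [0.129, 0.992, 0.0], [-0.0, 0.0, -1.0]]
wrist_force: [-1.0, 0.3, 4.2]
gripper_width: 0.657
gripper_force: 19.8
```

Call:
drive_tool:
  translation:
    - [0,0,0.005]
    - [0,0,0.015]
    - [0,0,0.035]
    - [0,0,0.06]
    - [0,0,0.09]
    - [0,0,0.12]
    - [0,0,0.14]
    - [0,0,0.15]
  spin: [0,0,0,0,0,0,0,0]
  claw: [0.05,0.05,0.05,0.05,0.05,0.05,0.05,0.05]

```text
time_s: 28.65
position: [0.558, 0.1295, 0.17]
orientation: [[-0.992, 0.129, 0.003], [0.129, 0.992, 0.0], [-0.003, 0.001, -1.0]]
wrist_force: [-0.6, 0.7, -2.0]
gripper_width: 0.657
gripper_force: 19.8
```

Call:
drive_tool:
  translation:
    - [-0.003,-0.012,0]
    - [-0.009,-0.038,0]
    - [-0.017,-0.073,0]
    - [-0.026,-0.11,0]
    - [-0.035,-0.148,0]
    - [-0.044,-0.186,0]
    - [-0.053,-0.224,0]
    - [-0.061,-0.262,0]
  spin: [0,0,0,0,0,0,0,0]
  claw: [0.05,0.05,0.05,0.05,0.05,0.05,0.05,0.05]

```text
time_s: 29.45
position: [0.4947, -0.1344, 0.1664]
orientation: [[-0.992, 0.129, -0.002], [0.129, 0.992, 0.001], [0.002, 0.0, -1.0]]
wrist_force: [0.8, -0.3, -1.8]
gripper_width: 0.656
gripper_force: 19.8
```

Call:
drive_tool:
  translation:
    - [-0.009,-0.038,0]
    - [-0.018,-0.076,0]
    - [-0.027,-0.114,0]
    - [-0.036,-0.15,0]
    - [-0.042,-0.178,0]
    - [-0.045,-0.193,0]
    - [-0.046,-0.197,0]
    - [-0.046,-0.197,-0.015]
  spin: [0,0,0,0,0,0,0,0]
  claw: [0.05,0.05,0.05,0.05,0.05,0.05,0.05,0.05]

```text
time_s: 30.25
position: [0.4508, -0.3299, 0.1533]
orientation: [[-0.992, 0.129, 0.002], [0.129, 0.992, -0.001], [-0.002, -0.001, -1.0]]
wrist_force: [0.4, 0.1, -2.8]
gripper_width: 0.657
gripper_force: 19.8
```

Call:
drive_tool:
  translation:
    - [0,0,-0.03]
    - [0,0,-0.06]
    - [0,0,-0.085]
    - [0,0,-0.105]
    - [0,0,-0.118]
    - [0,0,-0.122]
    - [0,0,-0.1245]
    - [0,0,-0.1245]
  spin: [0,0,0,0,0,0,0,0]
  claw: [0.05,0.05,0.05,0.05,0.05,0.05,0.05,0.05]

```text
time_s: 31.05
position: [0.4508, -0.3296, 0.0286]
orientation: [[-0.992, 0.129, 0.001], [0.129, 0.992, -0.0], [-0.001, -0.0, -1.0]]
wrist_force: [-0.3, 0.3, -2.1]
gripper_width: 0.654
gripper_force: 19.8
```

Call:
drive_tool:
  translation:
    - [0,0,-0.0006]
    - [0,0,-0.0012]
    - [0,0,-0.0018]
    - [0,0,-0.0024]
    - [0,0,-0.003]
    - [0,0,-0.003]
  spin: [0,0,0,0,0,0]
  claw: [0.05,0.05,0.05,0.05,0.05,0.05]

```text
time_s: 31.65
position: [0.4506, -0.3297, 0.0258]
orientation: [[-0.992, 0.129, 0.0], [0.129, 0.992, -0.0], [-0.0, -0.0, -1.0]]
wrist_force: [-2.2, 2.1, 7.3]
gripper_width: 0.662
gripper_force: 19.8
```

Call:
drive_tool:
  translation:
    - [0,0,0]
    - [0,0,0]
    - [0,0,0]
    - [0,0,0]
    - [0,0,0]
    - [0,0,0]
    - [0,0,0]
    - [0,0,0]
  spin: [0,0,0,0,0,0,0,0]
  claw: [0.062,0.064,0.067,0.071,0.075,0.08,0.085,0.09]

```text
time_s: 32.45
position: [0.4505, -0.3296, 0.0251]
orientation: [[-0.992, 0.129, 0.0], [0.129, 0.992, -0.0], [-0.0, -0.0, -1.0]]
wrist_force: [0.4, 0.5, -0.2]
gripper_width: 0.946
gripper_force: 0.0
```

Call:
drive_tool:
  translation:
    - [0,0,0.01]
    - [0,0,0.03]
    - [0,0,0.06]
    - [0,0,0.1]
    - [0,0,0.135]
    - [0.0075,0.025,0.147]
    - [0.018,0.062,0.147]
    - [0.03,0.1,0.147]
  spin: [0,0,0,0,0,-7,-15,-23]
  claw: [0.093,0.093,0.093,0.093,0.093,0.093,0.093,0.093]

```text
time_s: 33.25
position: [0.4807, -0.2288, 0.1735]
orientation: [[-0.859, 0.512, 0.002], [0.512, 0.859, -0.001], [-0.002, -0.0, -1.0]]
wrist_force: [-0.2, 0.6, -0.6]
gripper_width: 0.999
gripper_force: 0.0
```

Call:
drive_tool:
  translation:
    - [0.011,0.04,0]
    - [0.022,0.08,0]
    - [0.033,0.12,0]
    - [0.044,0.16,0]
    - [0.055,0.195,0]
    - [0.06,0.215,0]
    - [0.0615,0.2227,0]
    - [0.0615,0.2227,-0.02]
  spin: [-8,-16,-24,-32,-40,-46,-50,-50]
  claw: [0.093,0.093,0.093,0.093,0.093,0.093,0.093,0.093]

```text
time_s: 34.05
position: [0.5435, -0.0057, 0.1546]
orientation: [[-0.166, 0.986, 0.005], [0.986, 0.166, -0.0], [-0.001, 0.005, -1.0]]
wrist_force: [0.1, -0.6, -0.0]
gripper_width: 1.0
gripper_force: 0.0
```

```bash
python3 - <<'E'
from h import *
t=manip.snapshot("top")[:,:,::-1];s=manip.snapshot("side")[:,:,::-1]
a=cv2.resize(t[110:245,395:510],None,fx=3.5,fy=3.5,interpolation=cv2.INTER_CUBIC)
b=cv2.resize(s[250:385,345:455],None,fx=3.5,fy=3.5,interpolation=cv2.INTER_CUBIC)
cv2.imwrite("pics/c5.png",np.hstack([a,b]))
E
```

```text
(no output)
```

View pics/c5.png

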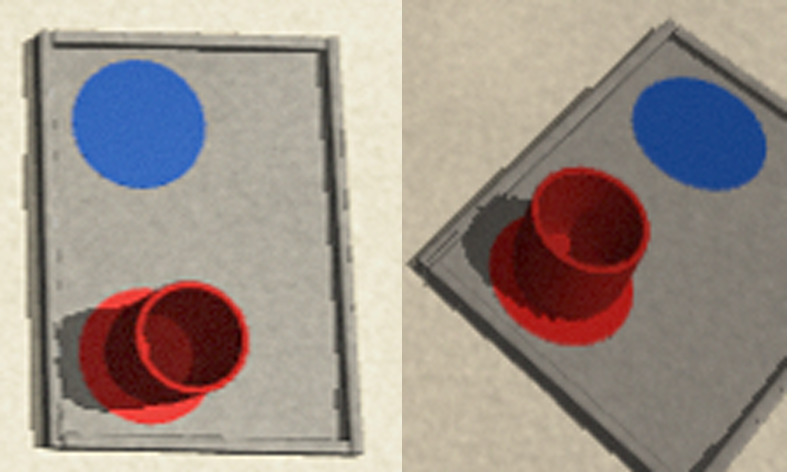

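The cup stands upright on the red pad, with rim centres at ≈(191,338) in the top crop and ≈(590,220) in the side crop. I'll grip the sugar bowl.

Call:
drive_tool:
  translation:
    - [0,0,-0.025]
    - [0,0,-0.055]
    - [0,0,-0.085]
    - [0,0,-0.11]
    - [0,0,-0.125]
    - [0,0,-0.133]
    - [0,0,-0.1365]
    - [0,0,-0.1365]
  spin: [0,0,0,0,0,0,0,0]
  claw: [0.093,0.093,0.093,0.093,0.093,0.093,0.093,0.093]
  grip_force: 25

```text
time_s: 34.95
position: [0.5424, -0.007, 0.0162]
orientation: [[-0.167, 0.986, 0.001], [0.986, 0.167, -0.0], [-0.0, 0.001, -1.0]]
wrist_force: [-0.3, -0.8, -0.5]
gripper_width: 1.002
gripper_force: 0.0
```

Call:
drive_tool:
  translation:
    - [0,0,0]
    - [0,0,0]
    - [0,0,0]
    - [0,0,0]
    - [0,0,0]
    - [0,0,0]
    - [0,0,0]
    - [0,0,0]
  spin: [0,0,0,0,0,0,0,0]
  claw: [0.083,0.075,0.07,0.066,0.062,0.058,0.054,0.054]

```text
time_s: 35.75
position: [0.542, -0.0069, 0.0158]
orientation: [[-0.167, 0.986, 0.0], [0.986, 0.167, -0.0], [-0.0, 0.0, -1.0]]
wrist_force: [-1.3, 0.1, 5.5]
gripper_width: 0.702
gripper_force: 25.0
```

Call:
drive_tool:
  translation:
    - [0,0,0.005]
    - [0,0,0.015]
    - [0,0,0.035]
    - [0,0,0.06]
    - [0,0,0.09]
    - [0,0,0.12]
    - [0,0,0.14]
    - [0,0,0.15]
  spin: [0,0,0,0,0,0,0,0]
  claw: [0.054,0.054,0.054,0.054,0.054,0.054,0.054,0.054]

```text
time_s: 36.55
position: [0.5425, -0.0069, 0.1679]
orientation: [[-0.167, 0.986, 0.003], [0.986, 0.167, -0.0], [-0.001, 0.003, -1.0]]
wrist_force: [0.7, 0.8, -2.0]
gripper_width: 0.701
gripper_force: 25.0
```

```bash
python3 - <<'E'
from h import *
f=3.5
print(at("top",((192)/f-.5+395,338.5/f-.5+110),.076),"pad .4503 -.3288")
print(at("side",((590.5-402)/f-.5+345,220.5/f-.5+250),.076),"pad .4505 -.3304")
E
```

```text
[ 0.44951296 -0.32890359  0.076     ] pad .4503 -.3288
[ 0.44998403 -0.33082529  0.076     ] pad .4505 -.3304
```

Call:
drive_tool:
  translation:
    - [0.002,-0.012,0]
    - [0.006,-0.038,0]
    - [0.011,-0.073,0]
    - [0.0165,-0.11,0]
    - [0.022,-0.148,0]
    - [0.028,-0.186,0]
    - [0.034,-0.224,0]
    - [0.039,-0.26,0]
  spin: [0,0,0,0,0,0,0,0]
  claw: [0.054,0.054,0.054,0.054,0.054,0.054,0.054,0.054]

```text
time_s: 37.35
position: [0.5802, -0.2692, 0.1639]
orientation: [[-0.166, 0.986, -0.002], [0.986, 0.166, 0.001], [0.001, -0.002, -1.0]]
wrist_force: [0.7, 0.7, -2.4]
gripper_width: 0.705
gripper_force: 25.0
```

Call:
drive_tool:
  translation:
    - [0.0045,-0.03,0]
    - [0.0075,-0.05,0]
    - [0.009,-0.061,0]
    - [0.0095,-0.0638,0]
    - [0.0095,-0.0638,-0.015]
    - [0.0095,-0.0638,-0.04]
    - [0.0095,-0.0638,-0.07]
    - [0.0095,-0.0638,-0.095]
  spin: [0,0,0,0,0,0,0,0]
  claw: [0.054,0.054,0.054,0.054,0.054,0.054,0.054,0.054]

```text
time_s: 38.15
position: [0.5898, -0.329, 0.068]
orientation: [[-0.168, 0.986, -0.002], [0.986, 0.168, 0.001], [0.001, -0.001, -1.0]]
wrist_force: [0.1, -0.1, -2.5]
gripper_width: 0.703
gripper_force: 25.0
```

Call:
drive_tool:
  translation:
    - [0,0,-0.018]
    - [0,0,-0.03]
    - [0,0,-0.036]
    - [0,0,-0.04]
    - [0,0,-0.042]
    - [0,0,-0.0435]
    - [0,0,-0.0445]
    - [0,0,-0.0445]
  spin: [0,0,0,0,0,0,0,0]
  claw: [0.054,0.054,0.054,0.054,0.054,0.054,0.054,0.054]

```text
time_s: 38.95
position: [0.5906, -0.3308, 0.0264]
orientation: [[-0.167, 0.986, 0.0], [0.986, 0.167, -0.0], [-0.0, 0.0, -1.0]]
wrist_force: [-0.3, 0.0, -3.3]
gripper_width: 0.703
gripper_force: 25.0
```

Call:
drive_tool:
  translation:
    - [0,0,-0.0006]
    - [0,0,-0.0012]
    - [0,0,-0.0018]
    - [0,0,-0.0024]
    - [0,0,-0.003]
    - [0,0,-0.003]
  spin: [0,0,0,0,0,0]
  claw: [0.054,0.054,0.054,0.054,0.054,0.054]

```text
time_s: 39.55
position: [0.5905, -0.3307, 0.0238]
orientation: [[-0.167, 0.986, -0.0], [0.986, 0.167, -0.0], [-0.0, -0.0, -1.0]]
wrist_force: [-3.5, 2.0, 5.8]
gripper_width: 0.699
gripper_force: 25.0
```

Contact is made. I'll release, lift, and move back clear of both trays for a final look.

Call:
drive_tool:
  translation:
    - [0,0,0]
    - [0,0,0]
    - [0,0,0]
    - [0,0,0]
    - [0,0,0]
    - [0,0,0]
    - [0,0,0]
    - [0,0,0]
  spin: [0,0,0,0,0,0,0,0]
  claw: [0.066,0.068,0.07,0.074,0.078,0.083,0.088,0.092]

```text
time_s: 40.35
position: [0.5905, -0.3307, 0.0231]
orientation: [[-0.167, 0.986, 0.0], [0.986, 0.167, 0.0], [-0.0, 0.0, -1.0]]
wrist_force: [0.4, 0.0, -0.2]
gripper_width: 0.971
gripper_force: 0.0
```

Call:
drive_tool:
  translation:
    - [0,0,0.01]
    - [0,0,0.03]
    - [0,0,0.06]
    - [0,0,0.1]
    - [0,0,0.14]
    - [-0.02,0.035,0.16]
    - [-0.04,0.07,0.16]
    - [-0.06,0.11,0.16]
  spin: [0,0,0,0,0,0,0,0]
  claw: [0.093,0.093,0.093,0.093,0.093,0.093,0.093,0.093]

```text
time_s: 41.15
position: [0.5299, -0.22, 0.1846]
orientation: [[-0.166, 0.986, 0.002], [0.986, 0.166, -0.001], [-0.001, 0.002, -1.0]]
wrist_force: [0.1, -0.2, 0.2]
gripper_width: 0.998
gripper_force: 0.0
```

Call:
drive_tool:
  translation:
    - [-0.02,0.04,0]
    - [-0.04,0.08,0]
    - [-0.06,0.12,0]
    - [-0.08,0.16,0]
    - [-0.095,0.19,0]
    - [-0.105,0.21,0]
    - [-0.11,0.22,0]
    - [-0.11,0.22,0]
  spin: [0,0,0,0,0,0,0,0]
  claw: [0.093,0.093,0.093,0.093,0.093,0.093,0.093,0.093]

```text
time_s: 41.95
position: [0.4204, -0.0001, 0.1837]
orientation: [[-0.168, 0.986, 0.001], [0.986, 0.168, -0.0], [-0.0, 0.001, -1.0]]
wrist_force: [0.0, 0.4, -0.2]
gripper_width: 0.998
gripper_force: 0.0
```

```bash
python3 - <<'E'
from h import *
t=manip.snapshot("top")[:,:,::-1];s=manip.snapshot("side")[:,:,::-1]
cv2.imwrite("pics/f6t.png",np.hstack([cv2.resize(x,None,fx=3.4,fy=3.4,interpolation=cv2.INTER_CUBIC) for x in(t[115:265,48:165],t[115:265,395:510])]))
cv2.imwrite("pics/f6s.png",cv2.resize(s,(800,600),interpolation=cv2.INTER_CUBIC))
E
```

```text
(no output)
```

View pics/f6t.png

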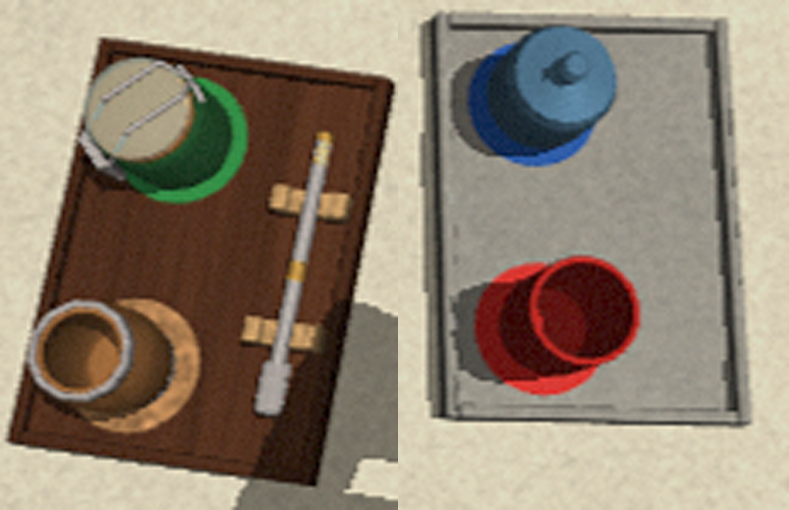

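View pics/f6s.png

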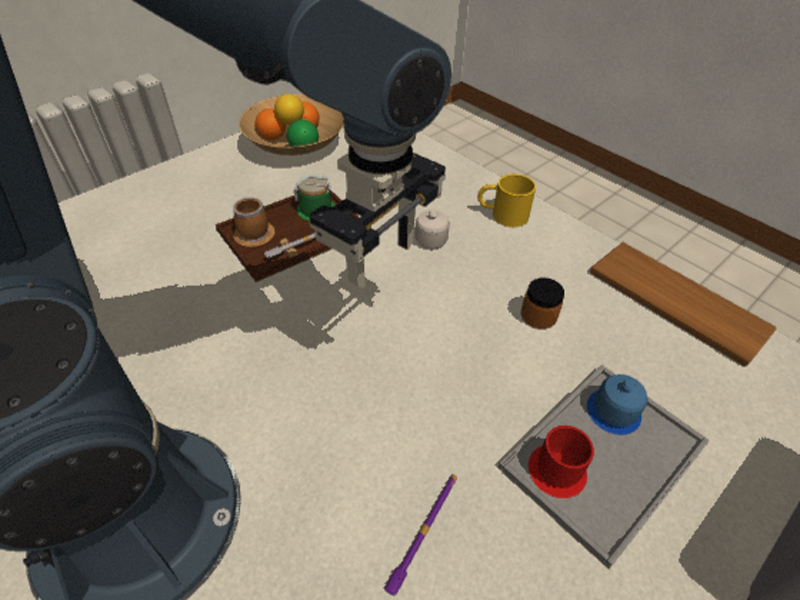

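The top crop shows all four vessels upright on their pads. The bombilla lies in both notches, with its gold band at (297,270), midway between the rests at (309,202) and (282,333). The side view shows the salt pot and amber jar where they were, so I'm handing in.

```bash
python3 -c "
from workcell import manip
print(manip.close_job())"
```

```text
the job is handed in; nothing more can be done
None
```

Both trays are made up as asked and the job is handed in at about 42 s: in the final pictures all four vessels stand upright on their pads, the bombilla lies centred in both rests, and the salt pot and amber jar are where they were.

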